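# Uncouple the spent water filter from the iron's quick coupler

### The job

The filter cartridge in the iron's water-feed stand is spent: pull the coupler's spring sleeve all the way back so that the cartridge pops loose, and let go so that the sleeve snaps fully home again. Then draw the cartridge up the slope out of the coupler and lay it down gently on its side on the floor of the steel drip tray. Leave the spare cartridge and everything else where it is.

Things in the scene. Friction and masses are not known exactly. Their poses are not given: they have to be found in the camera images.
- stand: Grey filter stand fixed to the table: base plate 250x104x8 mm (x -103 to 147), sloped plate, brass quick coupler with steel sleeve, two rails that carry the cartridge. Origin: on the table below the middle of the resting sleeve. z up; x level, the way the coupler faces. The coupler axis rises 40 degrees above x: outward (up the slope) is (0.766, 0, 0.643) in the stand's frame
- seat (a point): Fixed point on the coupler's axis where the neck tip lies while locked: (-2, 0, 99) mm in the stand's frame. The mouth of the coupler is 27 mm up the slope from it. The two rails start 48 mm up the slope from it; they lie under the cartridge, within 17 mm either side of the axis and at least 19 mm below it
- sleeve (a joint): Slide of the sleeve in m: 0 = home (up the slope), 0.014 = fully back (down the slope, towards the pipe). A spring drives it home, 6 N at home to 12 N fully back. At home it locks the cartridge; 7 to 10 mm back the cartridge comes free and a sprung valve pushes it about 12 mm up the slope, where it stays, loose in the coupler and resting on the rails
- sleeve_mid (a point): Middle of the sleeve, on its axis, moving with it; at home (0, 0, 100) mm in the stand's frame. Fluted steel sleeve 45 mm across, 44 mm long, with a 49 mm rim at each end (33 mm between the rims). A brass hex nut begins 47 mm, the sloped plate 60 mm down the slope from the middle; the cartridge's shoulder begins 28 mm, its full barrel 38 mm up the slope
- cartridge: Spent filter cartridge, in the coupler: grey barrel 46 mm across, 120 mm long with its black cap (49 mm across), a black shoulder (10 mm) and a steel neck (30 mm long, 14 mm across, 22 mm bead at its tip); 0.2 to 0.3 kg. Origin: on the axis, middle of the barrel. x points from neck to cap (up the slope). Locked, the origin is 98 mm from sleeve_mid. Drawn 30 mm up the slope from there the neck is clear
- neck_tip (a point): Tip of the spent cartridge's neck, on its axis, 100 mm from the middle of its barrel
- tray: Open dark steel drip tray, fixed: 235 mm (x) by 150 mm (y), 24 mm high, walls and floor 4 mm thick. Origin: centre of its underside, on the table. A cartridge lying in it has its axis 28 mm above the table
- spare_cartridge: Spare cartridge, alike in shape and axes, lying on its side on the table; not to be moved
- iron: Steam iron with a dark handle standing on its sole, 242x125x135 mm, origin under its middle; bystander
- starch_can: Spray can, 52 mm across, 171 mm tall, origin under its middle; bystander
- tea_mug: White mug, 97 mm tall, origin under its middle; bystander
- tape_measure: Rolled yellow tape measure lying flat, 53 mm across, 19 mm high, origin under its middle; bystander
- garment_clip: Hanger clip bar, 168x58x12 mm, origin under its middle; bystander

How it is judged (in metres and radians):
On the way, in this order (a step that is already met when the one before it is completed fails the run):
1. the sleeve is pulled well back, past the point where it frees the cartridge (value of joint sleeve above 0.01 m), for 0.1 s.
2. the sleeve is let go and home again, and the cartridge has popped loose (value of joint sleeve below 0.0015 m and distance between neck_tip and seat above 0.007 m and contact force between the fingers and sleeve below 0.5 N), for 0.1 s.
At the end, for the whole second after the job is handed in: The spent cartridge lies on its side, level within 5 degrees and at rest, on the floor of the drip tray inside its walls, and the sleeve is home within 1.5 mm (x of cartridge in the frame of tray between -0.065 and 0.065 m and y of cartridge in the frame of tray between -0.052 and 0.052 m and z of cartridge in the frame of tray between 0.02 and 0.034 m and angle between cartridge's own x axis and vertical between 1.48 and 1.66 rad and linear speed of cartridge below 0.02 m/s and value of joint sleeve below 0.0015 m); the robot touches nothing.
It fails at once if the spare cartridge is moved by more than 30 mm (distance of spare_cartridge from where it was at the start of the episode above 0.03 m).
It fails at once if another thing on the table is moved by more than 30 mm (distance of any of iron, starch_can, tea_mug, tape_measure, garment_clip from where it was at the start of the episode above 0.03 m).
It fails at once if the cartridge is dropped: it falls out of the grip from more than about 2 cm (linear speed of cartridge above 0.6 m/s and contact force between the fingers and cartridge below 0.1 N).
It fails at once if the cartridge is pressed or slammed into the tray with more than 40 N (contact force between cartridge and tray above 40 N).
It also fails if it takes over 48 s, if anything falls off the work surface, if the arm or the gripper's body presses on something with over 40 N, if the wrist force passes 120 N, or if a joint passes its speed limit or range.

### The arm

A 6-joint arm with a two-finger parallel gripper is mounted at the origin on a cart in front of the work surface, level with it; the furniture and walls round the work are solid. World frame = base frame: x ahead of the robot, y to its left, z up, the work surface at z = 0. Lengths are in m, angles in degrees, forces in N, time in s.
With the tool pointing down it reaches from about 0.325 to 0.775 m from the base axis. Payload 5.5 kg.
Tool frame: the origin (TCP) lies at the centre of the arm's flange, where the gripper is bolted on; the fingertips stand 182 mm ahead of it and the grasp point (between the pads) lies 163 mm ahead of it; z points along the fingers, y is the line along which they close (so a half turn about z gives the same grasp; the last joint's range is limited). The gripper opens to 88 mm and grips with 3 to 60 N. Pads are 20 mm wide; open, the fingers measure 115 mm over their backs; the gripper's body (75 mm by 178 mm) begins 61 mm behind the grasp point.
Start: joints at [71.293, 5.22, 70.514, -0, 104.267, -3.249], TCP at [0.16, 0.578, 0.405] pointing down, gripper open.
Joint ranges: [-164.24, 164.24], [-49.07, 125.15], [9.68, 141.18], [-86.29, 266.29], [3.28, 154.24], [-151.56, 151.56]. Speed limits (degrees/s): [147.25, 147.25, 172.46, 180, 180, 180].

### API

Orientations are given as [roll, pitch, yaw] about the fixed x, y, z axes, in that order (R = Rz(yaw) Ry(pitch) Rx(roll)).
In Python, from station import r gives the robot as it stands. The module is installed in compiled form; this text tells all that it offers. Calls block until the motion is done:
- r.reach(position, orientation): joint-space move of the TCP to a pose.
- r.servo_line(position, rotation=None, speed=0.15): straight line of the TCP; rotation=None keeps the orientation; speed is the mean speed in m/s.
- r.move_joints(angles): joint-space move.
- r.let_go() and r.grab(squeeze=None): open the fingers fully, or close them until they stop; squeeze is the grip in N (None keeps the last).
- r.wait(seconds).
- r.inverse_kinematics(position, orientation): joint angles nearest the present ones, or None.
- r.sense(): the state.
- r.snapshot(name): name is "side" or "top" or "wrist"; returns a dict with "frame" (400x640x3 uint8, red, green, blue), "fx", "fy", "cx", "cy" (pixels), "R" (3x3) and "t" (3): a world point X has camera coordinates R X + t. Camera axes: x right, y down, z forward; pixel columns grow to the right and rows downward; lengths in m; the calibration is good to about 2 mm. A picture is of the moment at which its call begins. There is no depth.
A pose or a line that the arm cannot do raises r.IKError and nothing moves.
- r.hand_in(): hands the job in; it is judged then, once.
The state is a dict: "clock": time; "joints": joint angles; "joint_vel": joint speeds; "joint_torque": joint torques, N m; "tcp_pos": TCP position; "orientation": TCP orientation; "contact_force": force on the tool from outside, world axes, zero at the start; "torque": the same for the moment, N m; "opening": finger opening in m; "gripper_force": force on a finger pad.
Only numpy, scipy, OpenCV 4.12 (cv2) and the standard library are available. Lean on these libraries where they do the work, as an engineer would, in place of code of your own. Each camera call takes 0.05 s, during which the arm holds its last target. There are 200 camera calls.

## Working session

There is one attempt and no reset: what is moved stays moved. The work goes in short steps, each a Python script; the robot and the scene stay as the last script left them, time stands still between calls to the robot, and variables do not carry over. Pictures are saved under pics/ and viewed, at most 10 in all, crops included, and the job is handed in when it is done.

```bash
mkdir -p pics; python3 - <<'E'
from station import r
import cv2,pickle,numpy as np
d={}
for n in ["side","top","wrist"]:
    s=r.snapshot(n); d[n]=s; cv2.imwrite(f"pics/{n}0.png",s["frame"][:,:,::-1])
    R=np.array(s["R"]);t=np.array(s["t"]); print(n,s["fx"],s["fy"],s["cx"],s["cy"],-R.T@t,R[2])
pickle.dump(d,open("s0.pkl","wb"))
E
```

```text
side 408.78179305182965 408.78179305182965 322.3115737855081 197.27554534758127 [-0.04455449  1.42787008  0.99937958] [ 0.33386611 -0.79922266 -0.4997765 ]
top 436.06623690141384 436.06623690141384 315.12093274998387 198.1752456506835 [ 0.37306857 -0.00782084  1.61180309] [ 0.11363092  0.0221123  -0.99327693]
wrist 340.69719783107587 340.69719783107587 318.8871508510128 198.0329183357678 [0.08292151 0.59966301 0.38428235] [ 0.27989968 -0.07960483 -0.95672318]
```

View pics/top0.png

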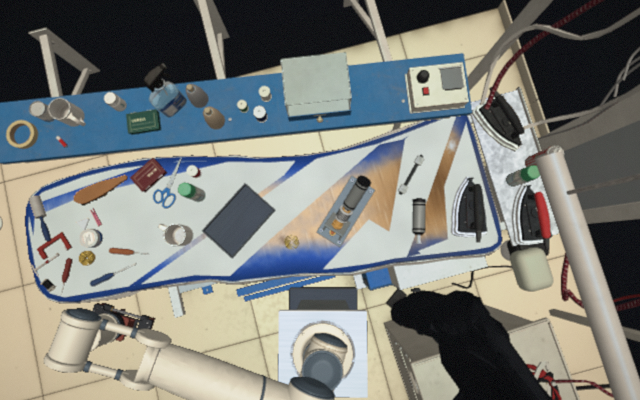

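View pics/side0.png

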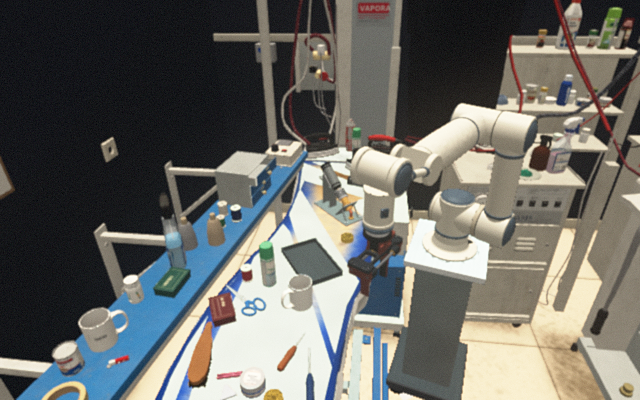

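The top view shows the stand near (347,212), with the cartridge's cap up the slope at about (361,183). The tray is near (239,221), and the spare is at (419,216). The side view shows the stand at (338,190) and the tray at (312,260). I'll zoom in on both.

```bash
python3 - <<'E'
import cv2
a=cv2.imread("pics/top0.png")[160:270,190:400]; b=cv2.imread("pics/side0.png")[145:290,270:400]
cv2.imwrite("pics/tc.png",cv2.resize(a[:,:],None,fx=3.8,fy=3.8,interpolation=2)); cv2.imwrite("pics/sc.png",cv2.resize(b,None,fx=4,fy=4,interpolation=2))
E
```

```text
(no output)
```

View pics/tc.png

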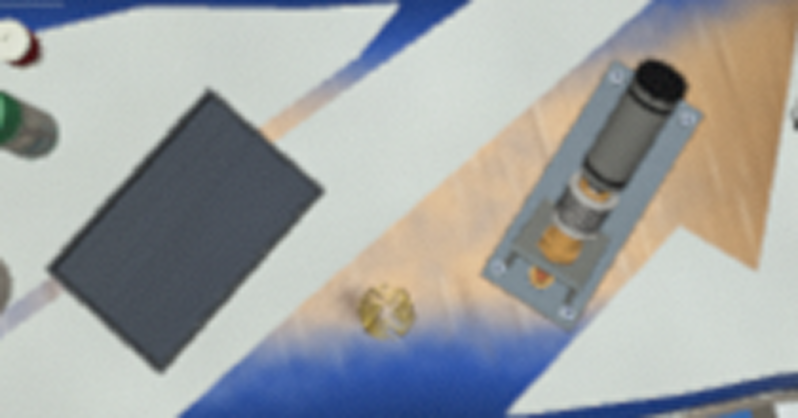

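View pics/sc.png

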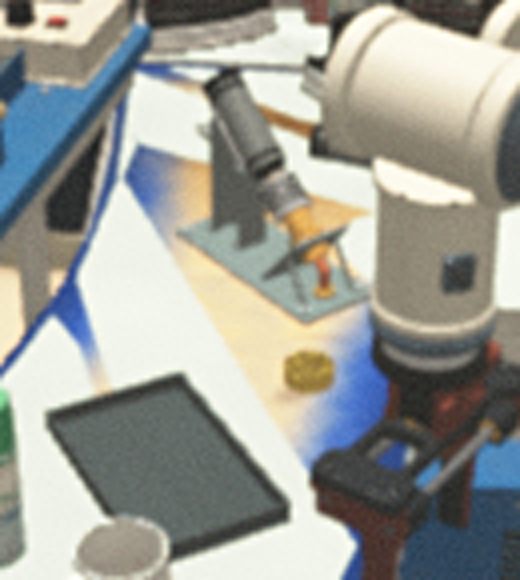

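The zoom shows these crop positions. Base plate corners are at (614,60), (704,112), (573,330) and (482,275). Tray rim corners are at (210,90), (325,190), (163,372) and (50,268). The sleeve is near (586,208) and the cap near (660,85). Next I'll cast rays.

```bash
cat > h.py <<'E'
import numpy as np,cv2,pickle
def ray(s,u,v):
    R=np.array(s["R"]);t=np.array(s["t"])
    return -R.T@t, R.T@np.array([(u-s["cx"])/s["fx"],(v-s["cy"])/s["fy"],1])
def onz(s,u,v,z):
    c,d=ray(s,u,v); return c+d*(z-c[2])/d[2]
def proj(s,X):
    p=np.array(s["R"])@np.asarray(X)+np.array(s["t"]); return np.array([s["cx"]+s["fx"]*p[0]/p[2],s["cy"]+s["fy"]*p[1]/p[2]])
def bary(P):  # min-area rect summary
    return np.round(P,4).tolist()
E
python3 - <<'E'
from h import *
s=pickle.load(open("s0.pkl","rb"))["top"]; sd=pickle.load(open("s0.pkl","rb"))["side"]
f=lambda L,z:np.array([onz(s,190+(x+.5)/3.8-.5,160+(y+.5)/3.8-.5,z) for x,y in L])
P=f([(614,60),(704,112),(573,330),(482,275)],.008)
T=f([(210,90),(325,190),(163,372),(50,268)],.024)
for Q in(P,T):
    print(Q.round(3).tolist(),"sides",[round(np.linalg.norm(Q[i]-Q[i-1]),4) for i in range(4)],"c",Q.mean(0).round(4))
ax=(P[0]+P[1]-P[2]-P[3]); yaw=np.arctan2(ax[1],ax[0]); print("yaw",np.degrees(yaw))
tx=T[0]+T[1]*0-T[3]+T[1]-T[2]; print("tray yaw",np.degrees(np.arctan2(tx[1],tx[0])))
x=np.array([np.cos(yaw),np.sin(yaw),0]); o=P.mean(0)-.022*x; o[2]=0; print("origin",o)
up=.766*x+np.array([0,0,.643]); mid=o+[0,0,.1]; cap=mid+up*.158
for n,X in (("mid",mid),("cap",cap),("plate0",P[0])):
    u,v=proj(s,X); a,b=proj(sd,X); print(n,X.round(3),"top crop",(u-190)*3.8,(v-160)*3.8,"side crop",(a-270)*4,(b-145)*4)
E
```

```text
[[0.642, -0.106, 0.008], [0.59, -0.193, 0.008], [0.379, -0.065, 0.008], [0.432, 0.023, 0.008]] sides [np.float64(0.2464), np.float64(0.1012), np.float64(0.2472), np.float64(0.1022)] c [ 0.5106 -0.0854  0.008 ]
[[0.61, 0.287, 0.024], [0.513, 0.174, 0.024], [0.338, 0.326, 0.024], [0.437, 0.438, 0.024]] sides [np.float64(0.2295), np.float64(0.1495), np.float64(0.2317), np.float64(0.1491)] c [0.4745 0.3064 0.024 ]
yaw -31.390807280236228
tray yaw -41.16985634766057
origin [ 0.4918569  -0.07397359  0.        ]
mid [ 0.492 -0.074  0.1  ] top crop 584.5581636068666 203.95197656202222 side crop 284.0531791365861 192.8407255714917
cap [ 0.595 -0.137  0.202] top crop 662.5630671789621 74.72214627663679 side crop 218.5272833265983 73.87891884241003
plate0 [ 0.642 -0.106  0.008] top crop 612.6000000000003 58.599999999999504 side crop 174.36688149567408 225.6201613606106
```

The measured sizes agree with the given ones to within 2%, and the side view agrees to about 2 px. I'll plan the poses and check that they're reachable. Then I'll move to a pre-grasp pose and refine from the wrist camera.

```bash
cat > plan.py <<'E'
from h import *
from scipy.spatial.transform import Rotation as Ro
c,s_=np.cos(np.radians(40)),np.sin(np.radians(40))
class G: pass
def plan(o,yaw,flip):
    g=G(); y=np.radians(yaw); g.x=np.array([np.cos(y),np.sin(y),0]); g.y=np.array([-np.sin(y),np.cos(y),0]); Z=np.array([0,0,1.])
    g.up=c*g.x+s_*Z; g.z=s_*g.x-c*Z; g.mid=np.array([o[0],o[1],.1]); ty=-g.y if flip else g.y
    g.rpy=Ro.from_matrix(np.c_[np.cross(ty,g.z),ty,g.z]).as_euler("xyz",degrees=True).tolist()
    g.tcp=lambda P,back=0: (P-(.163+back)*g.z).tolist()
    return g
def down(yaw,flip):  # tool x = +/- heading yaw, z down
    y=np.radians(yaw); x=np.array([np.cos(y),np.sin(y),0])*(1 if flip else -1); z=np.array([0,0,-1.])
    return Ro.from_matrix(np.c_[x,np.cross(z,x),z]).as_euler("xyz",degrees=True).tolist()
E
python3 - <<'E'
from plan import *
from station import r
T=np.array([.4745,.3064,0])
for flip in (0,1):
    g=plan((.492,-.074),-31.4,flip); print(flip,g.rpy)
    W=[("pre",g.tcp(g.mid,.1),g.rpy),("grip",g.tcp(g.mid),g.rpy),("cpre",g.tcp(g.mid+.11*g.up,.1),g.rpy),("cgrip",g.tcp(g.mid+.11*g.up),g.rpy),("cdraw",g.tcp(g.mid+.17*g.up),g.rpy),("clift",g.tcp(g.mid+.16*g.up+[0,0,.06]),g.rpy),
     ("tray",(T+[0,0,.193]).tolist(),down(-41.2,flip)),("trayup",(T+[0,0,.33]).tolist(),down(-41.2,flip))]
    for n,p,o in W:
        q=r.inverse_kinematics(p,o); print(n,np.round(p,3),None if q is None else np.round(q))
E
```

```text
0 [180.0, 40.00000000000001, 148.60000000000002]
pre [0.348 0.014 0.301] None
grip [ 0.403 -0.019  0.225] [  0. -42. 130. -23.  58. -52.]
cpre [ 0.42  -0.03   0.372] [ -1. -40. 114. -20.  71. -59.]
cgrip [ 0.474 -0.063  0.296] [ -6. -29. 115. -19.  58. -60.]
cdraw [ 0.514 -0.087  0.334] [ -9. -23. 107. -17.  59. -64.]
clift [ 0.507 -0.083  0.388] [ -8. -24. 102. -16.  65. -65.]
tray [0.474 0.306 0.193] [ 29.   3.  94.   0.  83. -19.]
trayup [0.474 0.306 0.33 ] [ 29.  -0.  84.   0.  97. -19.]
1 [180.0, -40.0, -31.399999999999995]
pre [0.348 0.014 0.301] None
grip [ 0.403 -0.019  0.225] [  0. -42. 130. -23.  58. 128.]
cpre [ 0.42  -0.03   0.372] [ -1. -40. 114. -20.  71. 121.]
cgrip [ 0.474 -0.063  0.296] [ -6. -29. 115. -19.  58. 120.]
cdraw [ 0.514 -0.087  0.334] [ -9. -23. 107. -17.  59. 116.]
clift [ 0.507 -0.083  0.388] [ -8. -24. 102. -16.  65. 115.]
tray [0.474 0.306 0.193] None
trayup [0.474 0.306 0.33 ] None
```

```bash
python3 - <<'E'
from plan import *
from station import r
g=plan((.492,-.074),-31.4,0); g0=g
Z=np.array([0,0,1])
for n,P in [("up.1",g.mid+.1*Z),("up.07",g.mid+.07*Z),("grip",g.mid),("back14",g.mid-.014*g.up),("back16",g.mid-.016*g.up),("n+.05",g.mid-.05*g.z),("obs",g.mid+.1*g.up-.06*g.z),("obs2",g.mid+.05*g.up-.07*g.z)]:
    q=r.inverse_kinematics(g.tcp(P),g.rpy); print(n,None if q is None else np.round(q,1))
E
```

```text
up.1 [  0.5 -43.2 120.9 -21.4  68.3 -56.3]
up.07 [  0.5 -43.3 124.  -21.9  65.5 -55.1]
grip [  0.5 -42.2 130.5 -23.5  58.5 -51.7]
back14 [  1.6 -43.9 132.3 -24.1  58.8 -50.5]
back16 [  1.7 -44.1 132.6 -24.2  58.8 -50.3]
n+.05 [  3.9 -48.8 130.1 -23.9  66.3 -51.4]
obs [ -2.9 -37.1 116.4 -19.7  65.7 -59. ]
obs2 [  1.1 -44.4 123.  -21.9  67.7 -55.2]
```

```bash
python3 - <<'E'
from plan import *
from station import r
g=plan((.492,-.074),-31.4,0)
P=g.mid+[0,0,.1]
r.move_joints(r.inverse_kinematics(g.tcp(P+[0,0,.02]),g.rpy)); 
print(r.sense()["clock"],r.sense()["tcp_pos"],g.tcp(P+[0,0,.02]))
s=r.snapshot("wrist");t=r.snapshot("top")
pickle.dump((s,t),open("s1.pkl","wb"))
im=s["frame"][:,:,::-1].copy()
cv2.imwrite("pics/w1.png",im)
for n,X in (("mid",g.mid),("midrim+",g.mid+.022*g.up),("midrim-",g.mid-.022*g.up),("capend",g.mid+.158*g.up),("barrelstart",g.mid+.038*g.up)): print(n,proj(s,X).round(1))
for dx in(-.103,.147):
  for dy in(-.052,.052): print("plate",dx,dy,proj(s,[*(g.mid+dx*g.x+dy*g.y)[:2],.008]).round(1))
E
```

```text
2.7417 [ 0.40274343 -0.01899664  0.34506723] [0.40256974409355645, -0.01941153865246173, 0.34486524422839343]
mid [318.1  98.2]
midrim+ [318.2 131.8]
midrim- [318.1  62.6]
capend [318.4 304.4]
barrelstart [318.2 155.1]
plate -0.103 -0.052 [ 224.6 -159.9]
plate -0.103 0.052 [ 411.2 -160.1]
plate 0.147 -0.052 [274.2 144.2]
plate 0.147 0.052 [362.9 144.2]
```

View pics/w1.png

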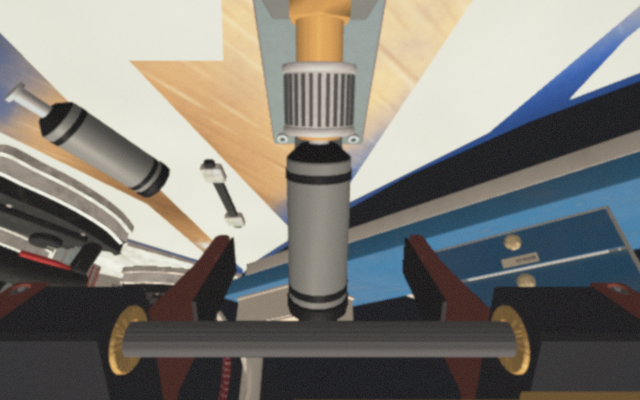

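The wrist view shows the sleeve spanning rows 63–137, centred on column 320, with the barrel on column 319. The prediction was rows 63–132, column 318. So the estimate is good to 1–2 mm. I'll grip the sleeve.

```bash
cat >> plan.py <<'E'
def get():
    g=plan((.492,-.074),-31.4,0); g.mid=g.mid+.001*g.y+.001*g.up; return g
E
python3 - <<'E'
from plan import *
from station import r
g=get()
def st(n):
    s=r.sense(); print(n,round(s["clock"],2),"F",np.round(s["contact_force"],1),"axial",round(float(np.dot(s["contact_force"],g.up)),1),"op",round(s["opening"],4),"gf",np.round(s["gripper_force"],1),"axpos",round(float(np.dot(np.array(s["tcp_pos"])-g.tcp(g.mid),g.up))*1000,2))
r.servo_line(g.tcp(g.mid),g.rpy,speed=.08); st("at")
r.grab(35); st("grab")
for d in (.004,.008,.012,.0145):
    r.servo_line(g.tcp(g.mid-d*g.up),speed=.02); st(d)
r.wait(.3); st("hold")
s=r.snapshot("wrist"); cv2.imwrite("pics/w2.png",s["frame"][:,:,::-1])
E
```

```text
at 4.48 F [ 0.2 -0.1 -0.2] axial 0.0 op 0.0878 gf 0.0 axpos 0.53
grab 5.23 F [-2.5 -1.7  1. ] axial -0.3 op 0.0447 gf 35.0 axpos 0.02
0.004 5.58 F [ 6.8 -8.  -1.5] axial 6.6 op 0.0446 gf 35.0 axpos -3.09
0.008 5.93 F [ 8.8 -9.4 -2.5] axial 7.9 op 0.0445 gf 35.0 axpos -6.84
0.012 6.28 F [ 10.3 -10.4  -2.7] axial 9.2 op 0.0445 gf 35.0 axpos -10.77
0.0145 6.56 F [11.7 -9.9 -3.5] axial 9.4 op 0.0444 gf 35.0 axpos -13.12
hold 6.86 F [ 12.5 -10.5  -3. ] axial 10.4 op 0.0448 gf 35.0 axpos -13.04
```

View pics/w2.png

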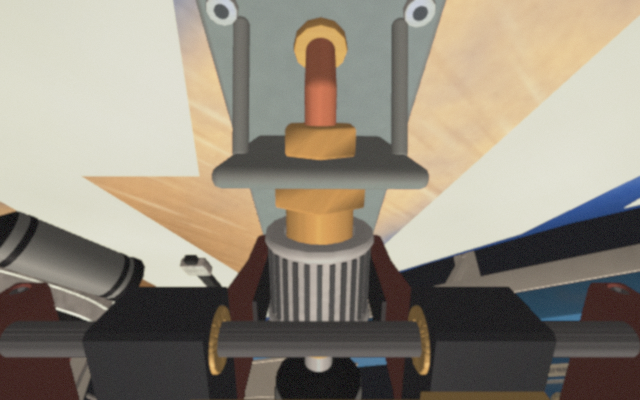

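The fingers hold the sleeve, and the neck at (318,360) is now exposed. I'll pull on to the stop and then release.

```bash
python3 - <<'E'
from plan import *
from station import r
g=get()
def st(n):
    s=r.sense(); print(n,round(s["clock"],2),"axial",round(float(np.dot(s["contact_force"],g.up)),1),"op",round(s["opening"],4),"axpos",round(float(np.dot(np.array(s["tcp_pos"])-g.tcp(g.mid),g.up))*1000,2))
for d in (.016,.0175):
    r.servo_line(g.tcp(g.mid-d*g.up),speed=.02); st(d)
r.wait(.3); st("hold")
r.let_go(); r.wait(.3); st("free")
r.servo_line(g.tcp(g.mid+[0,0,.09]),speed=.12)
r.servo_line(g.tcp(g.mid+[0,0,.12]),speed=.12)
s=r.snapshot("wrist"); cv2.imwrite("pics/w3.png",s["frame"][:,:,::-1]); st("up")
for a in (.022,.05,.17): print(a,proj(s,g.mid+a*g.up))
E
```

```text
0.016 7.16 axial 10.2 op 0.0449 axpos -14.49
0.0175 7.41 axial 14.4 op 0.0447 axpos -15.44
hold 7.71 axial 14.2 op 0.0447 axpos -15.4
free 8.82 axial 0.9 op 0.088 axpos -17.49
up 10.28 axial -0.2 op 0.0877 axpos 76.52
0.022 [318.93506775 132.02607212]
0.05 [318.98034596 172.24179479]
0.17 [319.14401863 317.61445806]
```

View pics/w3.png

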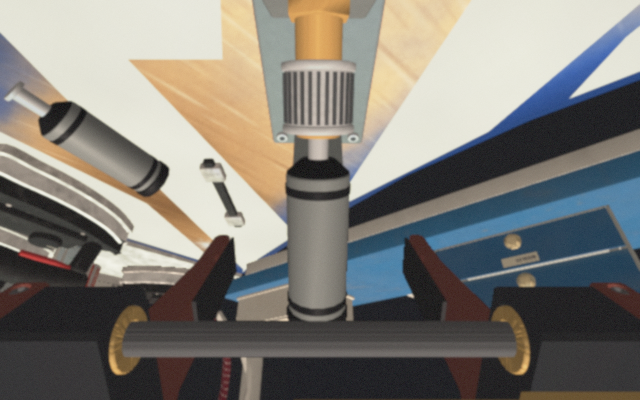

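The sleeve is home again (rows 63–137, as before). The cartridge has popped: its shoulder moved from row 142 to row 158 and the neck is showing. Now I'll grip the barrel, draw it out and lift it.

```bash
python3 - <<'E'
from plan import *
from station import r
g=get()
def st(n):
    s=r.sense(); print(n,round(s["clock"],2),"F",np.round(s["contact_force"],1),"op",round(s["opening"],4),"gf",s["gripper_force"])
C=g.mid+.109*g.up
r.servo_line(g.tcp(C,.08),speed=.12)
r.servo_line(g.tcp(C,.002),speed=.1); st("at")
r.grab(40); st("grab")
r.servo_line(g.tcp(C+.025*g.up,.002),speed=.05); st("drawn")
r.servo_line(g.tcp(C+.07*g.up,.002),speed=.1); st("out")
r.servo_line(g.tcp(C+.07*g.up+[0,0,.06],.002),speed=.15); st("lift")
T=np.array([.4745,.3064,0])
r.reach((T+[0,0,.36]).tolist(),down(-41.2,0)); r.wait(.2); st("over")
s=r.snapshot("wrist"); cv2.imwrite("pics/w4.png",s["frame"][:,:,::-1])
t=r.snapshot("top"); cv2.imwrite("pics/t4.png",cv2.resize(t["frame"][140:290,170:400,::-1],None,fx=3.4,fy=3.4,interpolation=2))
E
```

```text
at 11.64 F [-0.3  0.3 -0.4] op 0.0883 gf 0.0
grab 12.38 F [-4.5 -3.   1.2] op 0.0454 gf 39.998586773872375
drawn 13.03 F [-11.5   1.6   3.2] op 0.0454 gf 39.99662697315216
out 13.62 F [-1.2 -1.4 -0.8] op 0.0453 gf 40.0003445148468
lift 14.18 F [ 0.2  1.2 -3.2] op 0.0452 gf 39.999611377716064
over 16.12 F [ 0.6  0.2 -2.7] op 0.0452 gf 39.99935746192932
```

View pics/w4.png

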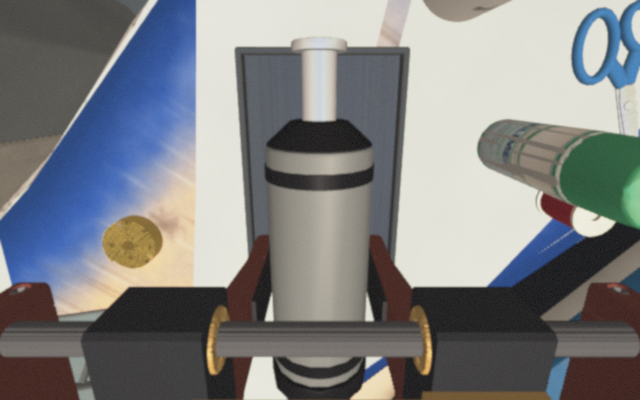

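The cartridge is held firmly and lined up with the tray: neck at column 320, tray walls at columns 237–408. I'll shift 18 mm towards the cap so the neck clears the wall, then lower it in small guarded steps.

```bash
python3 - <<'E'
from plan import *
from station import r
y=np.radians(-41.2); T=np.array([.4745,.3064,0])+.018*np.array([np.cos(y),np.sin(y),0])
def fz(): return r.sense()["contact_force"][2]
r.servo_line((T+[0,0,.225]).tolist(),speed=.12)
r.servo_line((T+[0,0,.205]).tolist(),speed=.05); r.wait(.2); f0=fz(); print(f0)
for z in np.arange(.203,.1895,-.001):
    r.servo_line((T+[0,0,z]).tolist(),speed=.015); f=fz(); print(round(z,4),round(f-f0,1),end="; ")
    if f-f0>5: break
r.wait(.2); print(fz()-f0, r.sense()["clock"])
s=r.snapshot("side"); cv2.imwrite("pics/s5.png",cv2.resize(s["frame"][200:330,240:400,::-1],None,fx=4,fy=4,interpolation=2))
E
```

```text
-2.5601551426025932
0.203 0.1; 0.202 -0.5; 0.201 -0.2; 0.2 -0.7; 0.199 0.4; 0.198 -0.8; 0.197 -0.6; 0.196 -0.3; 0.195 -0.2; 0.194 0.3; 0.193 4.0; 0.192 7.9; 6.94724421139475 21.4833
```

View pics/s5.png

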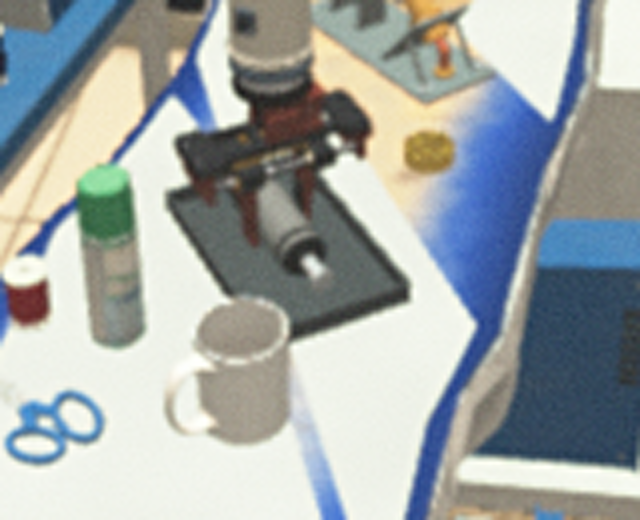

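Contact came at exactly the expected height. The cartridge lies inside the tray walls, with its neck tip at about (318,272) in the crop. I'll release it, retreat and check.

```bash
python3 - <<'E'
from plan import *
from station import r
y=np.radians(-41.2); T=np.array([.4745,.3064,0])+.018*np.array([np.cos(y),np.sin(y),0])
r.let_go(); r.wait(.2)
r.servo_line((T+[0,0,.3]).tolist(),speed=.1); r.servo_line((T+[0,0,.42]).tolist(),speed=.15)
r.wait(.5); print(r.sense()["clock"],r.sense()["contact_force"])
s=r.snapshot("wrist"); cv2.imwrite("pics/w6.png",s["frame"][:,:,::-1])
E
```

```text
25.225 [ 0.03254606 -0.04649591 -0.0693797 ]
```

View pics/w6.png

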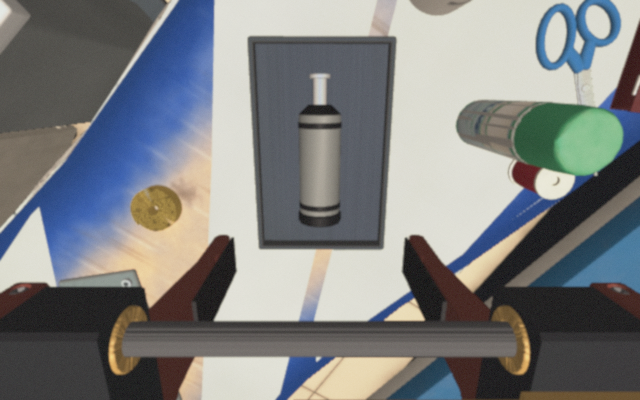

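The cartridge lies in the middle of the tray. It spans rows 73–226 on column 320, and the tray spans rows 38–247 and columns 250–395, so it is flat and clear of the walls.

```bash
python3 -c "
from station import r
print(r.hand_in())"
```

```text
the job is handed in; nothing more can be done
None
```

The job is handed in: the sleeve was pulled fully back and snapped home, and the spent cartridge lies flat in the middle of the drip tray; the robot touched nothing else that I could see (the judge returned no verdict).

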